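Pack the stacked trinket boxes into their gift boxes

TASK

The four cured resin trinket boxes are waiting in a stack: take it apart from the top and put each one into the open gift-box base of its own shape (square, round, hexagonal, oblong), upright and flat on the base's floor. Set them down rather than dropping them, and leave the resin bottle and the tin of charms standing where they are.

Things in the scene. Friction and masses are not known exactly. Their poses are not given: they have to be found in the camera images.
- square: Trinket box of cast resin, pale sea-green with a thin gilt seam 18 mm up and a gilt edge round the top, its lid on (one rigid piece), plain flat top and underside, 30 mm tall, square, 32 x 32 mm, sides along its x and y axes; about 35 g. At the start it is the top of the stack of four (order from the table up: oblong, hexagonal, round, square), so its underside is 90 mm above the table; its yaw on the stack is arbitrary. Origin: centre of the underside, z up.
- round: Trinket box of cast resin, pale sea-green with a thin gilt seam 18 mm up and a gilt edge round the top, its lid on (one rigid piece), plain flat top and underside, 30 mm tall, round, 48 mm in diameter; about 55 g. Second from the top of the stack, underside 60 mm above the table at the start. Origin: centre of the underside, z up.
- hexagon: Trinket box of cast resin, pale sea-green with a thin gilt seam 18 mm up and a gilt edge round the top, its lid on (one rigid piece), plain flat top and underside, 30 mm tall, regular hexagon, 58 mm across flats, 67 mm across corners; two of its flats face its +y and -y, the others lie at every 60 degrees from there, and two corners point along its +x and -x; about 80 g. Third from the top, underside 30 mm above the table at the start. Origin: centre of the underside, z up.
- oblong: Trinket box of cast resin, pale sea-green with a thin gilt seam 18 mm up and a gilt edge round the top, its lid on (one rigid piece), plain flat top and underside, 30 mm tall, oblong, 104 mm along its x axis by 62 mm along its y axis; about 120 g. Bottom of the stack, standing on the table. The pieces in the stack are not fastened to one another and are centred to within about 4 mm. Origin: centre of the underside, z up.
- square_base: Gift-box base of dark grey card with a plain tan lining on the floor, open at the top, fixed to the table, 12 mm high overall with a 3 mm floor and 3 mm walls; square, 54 x 54 mm inside, 60 x 60 mm outside, sides along its x and y axes. For the square trinket box. Origin: centre of the underside, z up.
- round_base: Gift-box base of dark grey card with a plain tan lining on the floor, open at the top, fixed to the table, 12 mm high overall with a 3 mm floor and 3 mm walls; round, 68 mm in diameter inside, 74 mm outside. For the round trinket box. Origin: centre of the underside, z up.
- hexagon_base: Gift-box base of dark grey card with a plain tan lining on the floor, open at the top, fixed to the table, 12 mm high overall with a 3 mm floor and 3 mm walls; hexagonal, 78 mm across flats inside, 84 mm outside (97 mm over the corners), flats facing its +y and -y and every 60 degrees from there. For the hexagonal trinket box. Origin: centre of the underside, z up.
- oblong_base: Gift-box base of dark grey card with a plain tan lining on the floor, open at the top, fixed to the table, 12 mm high overall with a 3 mm floor and 3 mm walls; oblong, 124 mm along its x axis by 82 mm along its y axis inside, 130 x 88 mm outside. The oblong trinket box goes in only with its long side along the base's long side (either way round). Origin: centre of the underside, z up.
- resin_bottle: Loose black bottle standing upright on the table between the work, 32 mm in diameter, 112 mm high with its tapered grey nozzle. Not to be moved. Origin: centre of the underside, z up.
- charm_tin: Loose open oval aluminium tin of small charms, 80 mm along its x axis by 56 mm along y, 22 mm high, standing on the table between the work. Not to be moved. Origin: centre of the underside, z up.
Not all that is in view belongs to the job. Leave any blue or pink look-alike of the round alone.

How it is judged:
By the outcome, as a careful person would: the job done as asked, in the order asked, and still so for the second after the job is handed in, with the robot touching nothing.
It also fails if it takes over 112 s, if anything falls off the work surface, if the arm or the gripper's body presses on something with over 40 N, if the wrist force passes 120 N, or if a joint passes its speed limit or range.

ROBOT

A 6-joint arm with a two-finger parallel gripper is mounted at the origin on the work surface. World frame = base frame: x ahead of the robot, y to its left, z up, the work surface at z = 0. Lengths are in m, angles in rad, forces in N, time in s.
With the tool pointing down it reaches from about 0.275 to 0.85 m from the base axis. Payload 19 kg.
Tool frame: the origin (TCP) lies at the very end of the fingers, on their centre line; the grasp point (between the pads) lies 19 mm behind it; z points along the fingers, y is the line along which they close (so a half turn about z gives the same grasp; the last joint's range is limited). The gripper opens to 85 mm and grips with 20 to 120 N. Pads are 22 mm wide; open, the fingers measure 114 mm over their backs; the gripper's body (76 mm by 85 mm) begins 54 mm behind the grasp point. The pads swing forward as they close: fully open they stand 13 mm farther back than shut.
Start: joints at [1.189, 0.15, 1.437, -0, 1.554, -0.134], TCP at [0.141, 0.557, 0.231] pointing down, gripper open.
Joint ranges: [-2.8, 2.8], [-0.68, 2.1], [0.12, 2.68], [-1.39, 4.53], [0.16, 2.79], [-2.81, 2.81]. Speed limits (rad/s): [1.89, 1.89, 2.22, 3.01, 3.01, 3.01].

INTERFACE

Orientations are given as a 3x3 rotation matrix whose columns are the frame's x, y, z axes.
In Python, from workcell import manip, vision, job gives the robot as it stands.
- The arm moves only by the shell command python3 -m creep 'ROWS' [FORCE]. ROWS is JSON, a list of rows, each a list of 3 entries, a list of its own where there are three numbers: the shift along the tool's x, y, z in cm, then the turn, a rotation vector about the tool's x, y, z in degrees, then the closure, from 0 (fully open) to 1 (shut). A call has 1 to 5 rows; each row shifts and turns the commanded pose from where the row before left it, along the tool's axes as they then stand; what a row does not reach is not made up. A row lasts 1/10 s, in which the tool goes at most 50 mm and 8.59 degrees, less where a joint would pass 70% of its speed; a pose out of reach is approached as far as the arm can. A call with a gripper value outside its range is refused whole. The fingers move at their own pace and stop on an object; FORCE is the grip in N (left out, the last holds). Time passes only in rows, so rows that do not move let the fingers close. It gives the time, the measured TCP pose, the force, the opening and the grip force at its end, in the units of the state.
- manip.sense(): the state, without advancing time (a new reading comes with each control period).
- vision.capture(name): name is "scene" or "top" or "wrist"; returns a dict with "frame" (384x512x3 uint8, red, green, blue), "vertical_fov" (degrees; the focal length in pixels is half the picture's height over the tangent of half this angle, whatever the lens; pixels are square), "cx", "cy" (the principal point, pixels), "origin" and "attitude" of the camera in the world. Camera axes: x right, y up, looking along -z (the intrinsics and any distortion apply to the point x, -y, -z); pixel columns grow to the right and rows downward; lengths in m; the calibration is good to about 2 mm. A picture is of the moment at which its call begins. There is no depth.
- job.job_done(): hands the job in; it is judged then, once.
The state is a dict: "t": time; "q": joint angles; "joint_velocities": joint speeds; "effort": joint torques, N m; "tool_pos": TCP position; "eef_rot": TCP orientation; "contact_force": force on the tool from outside, world axes, zero at the start; "torque": the same for the moment, N m; "gripper_width": opening from 0.0 (shut) to 1.0 (fully open); "grasp_force": force on a finger pad.
Only numpy, scipy, OpenCV 4.12 (cv2) and the standard library are available. Lean on these libraries where they do the work, as an engineer would, in place of code of your own. Each camera call takes 0.05 s, during which the arm holds its last target. There are 200 camera calls.

## Working session

There is one attempt and no reset: what is moved stays moved. The work goes in short steps, Python scripts to look and compute and a shell command to move; the robot and the scene stay as the last step left them, time stands still between calls to the robot, and variables do not carry over. Pictures are saved under pics/ and viewed, at most 19 in all, crops included, and the job is handed in when it is done.

```bash
mkdir -p pics; ls; python3 - <<'E'
from workcell import manip, vision, job
import cv2,numpy as np
for n in ["scene","top"]:
    c=vision.capture(n); cv2.imwrite(f"pics/{n}0.png",c["frame"][:,:,::-1])
    print(n,{k:(np.round(v,4).tolist() if not isinstance(v,str) else v) for k,v in c.items() if k!="frame"})
s=manip.sense(); print(s)
E
```

```text
pics
scene {'vertical_fov': 46.9055, 'cx': 258.174, 'cy': 197.237, 'origin': [1.0731, -0.3359, 1.0347], 'attitude': [[0.5784, -0.676, 0.4566], [0.8156, 0.4894, -0.3087], [-0.0148, 0.551, 0.8344]]}
top {'vertical_fov': 45.6733, 'cx': 257.1183, 'cy': 189.8602, 'origin': [0.3211, 0.0066, 1.3571], 'attitude': [[-0.0196, 0.9826, -0.185], [-0.9998, -0.0208, -0.0045], [-0.0083, 0.1848, 0.9827]]}
{'t': 0.1, 'q': array([ 1.18898870e+00,  1.50914757e-01,  1.43793773e+00,  2.56225943e-05,
        1.55381221e+00, -1.34021178e-01]), 'joint_velocities': array([-0.00207989, -0.00244436, -0.00117695,  0.00252709,  0.00030061,
       -0.00108525]), 'effort': array([ 2.87075905e-03, -7.14387131e+01, -5.71796465e+01, -1.04682215e-04,
        6.97317417e-03,  2.26818730e-05]), 'tool_pos': array([0.14096446, 0.55722775, 0.23076249]), 'eef_rot': array([[-9.69457544e-01,  2.45258826e-01, -4.23217423e-04],
       [ 2.45259133e-01,  9.69457058e-01, -9.85306471e-04],
       [ 1.68636009e-04, -1.05901073e-03, -9.99999425e-01]]), 'contact_force': array([-0.29215756,  0.37632894,  0.41289497]), 'torque': array([-0.02046184,  0.01452558, -0.01385027]), 'grasp_force': 0.0, 'gripper_width': 1.0013984392985165}
```

View pics/scene0.png

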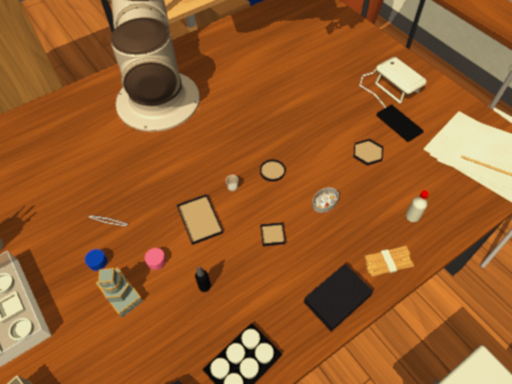

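View pics/top0.png

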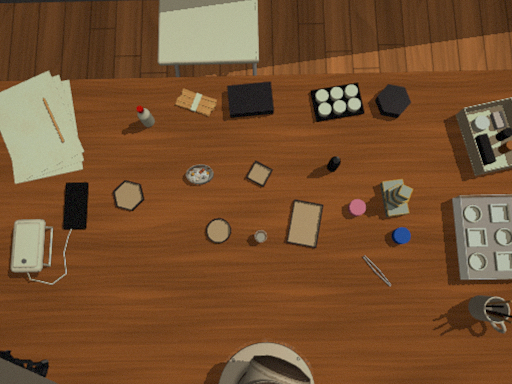

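The scene view shows the stack at about (118,290) and the bottle at (203,280). The bases are oblong (200,218), square (273,234), round (272,170) and hexagon (368,151), with the tin at (326,200). In the top view, the stack is at (397,197), oblong at (304,224), square at (259,174), round at (218,231), hexagon at (129,196), bottle at (333,164) and tin at (200,175).

```bash
cat > h.py <<'E'
from workcell import manip, vision, job
import cv2, numpy as np
def grab(n, save=None):
    c=vision.capture(n)
    if save: cv2.imwrite(f"pics/{save}.png",c["frame"][:,:,::-1])
    c["f"]=c["frame"].shape[0]/2/np.tan(np.radians(c["vertical_fov"])/2)
    c["o"]=np.array(c["origin"]);c["R"]=np.array(c["attitude"]);return c
def rays(c,uv):
    uv=np.atleast_2d(np.asarray(uv,float))
    d=np.c_[(uv[:,0]-c["cx"])/c["f"],-(uv[:,1]-c["cy"])/c["f"],-np.ones(len(uv))]@c["R"].T
    return d/np.linalg.norm(d,axis=1)[:,None]
def plane(c,uv,z):
    d=rays(c,uv); return c["o"]+d*((z-c["o"][2])/d[:,2])[:,None]
def tri(c1,u1,c2,u2):
    d1,d2=rays(c1,u1)[0],rays(c2,u2)[0]
    s=np.linalg.lstsq(np.c_[d1,-d2],c2["o"]-c1["o"],rcond=None)[0]
    a,b=c1["o"]+s[0]*d1,c2["o"]+s[1]*d2
    return (a+b)/2,np.linalg.norm(a-b)
def proj(c,p):
    q=(np.atleast_2d(p)-c["o"])@c["R"]
    return np.c_[c["cx"]-c["f"]*q[:,0]/q[:,2],c["cy"]+c["f"]*q[:,1]/q[:,2]]
def blobs(c,lo,hi,amin=60):
    m=cv2.inRange(cv2.cvtColor(c["frame"],cv2.COLOR_RGB2HSV),lo,hi)
    m=cv2.morphologyEx(m,cv2.MORPH_OPEN,np.ones((3,3)))
    return [k for k in cv2.findContours(m,cv2.RETR_EXTERNAL,cv2.CHAIN_APPROX_NONE)[0] if cv2.contourArea(k)>amin]
E
python3 - <<'E'
from h import *
S,T=grab("scene"),grab("top")
for c,pts in ((S,[(200,218),(273,234),(272,170),(368,151),(113,276)]),(T,[(304,224),(259,174),(218,231),(129,196),(404,195)])):
    print([cv2.cvtColor(c["frame"],cv2.COLOR_RGB2HSV)[v,u].tolist() for u,v in pts])
    h=(c["frame"])
s=cv2.resize(S["frame"][240:330,60:225],None,fx=4,fy=4,interpolation=cv2.INTER_CUBIC)
t=cv2.resize(T["frame"][145:255,310:430],None,fx=3,fy=3,interpolation=cv2.INTER_CUBIC)
o=np.zeros((360+0,660+0,3),np.uint8);o[:]=s
cv2.imwrite("pics/c1.png",np.vstack([s[:,:,::-1]])) 
cv2.imwrite("pics/c2.png",t[:,:,::-1])
for n,c in(("S",S),("T",T)):
    for k in blobs(c,(8,50,130),(24,130,255)):
        M=cv2.moments(k);u=(M["m10"]/M["m00"],M["m01"]/M["m00"])
        p=plane(c,k[:,0],0.003)[:,:2].astype(np.float32)
        r=cv2.minAreaRect(p*1000)
        print(n,np.round(u,1),plane(c,u,0.003)[0].round(4),np.round(r[1],0),round(r[2],1))
E
```

```text
[[19, 124, 205], [19, 126, 205], [19, 126, 205], [18, 124, 206], [19, 154, 126]]
[[18, 94, 166], [18, 100, 165], [19, 103, 164], [17, 106, 159], [33, 40, 153]]
S [ 19.3 315.3] [ 0.4495 -0.6137  0.003 ] [112. 297.] 72.6
S [496.7 249. ] [0.9983 0.4504 0.003 ] [ 12. 151.] 7.9
S [272.5 233.6] [0.6249 0.0098 0.003 ] [53. 50.] 60.1
S [414. 213.] [0.7983 0.3586 0.003 ] [37. 66.] 23.2
S [199.9 218.4] [ 0.4719 -0.1223  0.003 ] [ 80. 120.] 78.0
S [325.4 198.6] [0.6217 0.1946 0.003 ] [52. 94.] 18.0
S [231.7 182.2] [0.4221 0.0144 0.003 ] [32. 53.] 56.2
S [272.3 169.9] [0.4547 0.1343 0.003 ] [61. 58.] 54.0
S [367.9 151.3] [0.5665 0.4062 0.003 ] [77. 75.] 47.8
S [156.4 110.8] [ 0.0441 -0.0268  0.003 ] [270. 226.] 70.5
S [136.5  59.3] [-0.2212  0.0353  0.003 ] [167. 163.] 77.1
S [466.4  39.6] [0.393  1.0504 0.003 ] [156. 469.] 89.9
S [404.    6.6] [0.1181 1.0152 0.003 ] [133. 122.] 53.3
S [133.2  10.2] [-0.4907  0.1567  0.003 ] [183. 174.] 65.0
T [282.3 378.7] [ 0.0361 -0.0472  0.003 ] [99. 19.] 71.4
T [269.4 353.3] [ 0.1046 -0.0127  0.003 ] [210.  64.] 79.0
T [217.7 230.3] [0.4561 0.1324 0.003 ] [57. 60.] 89.6
T [303.9 223.5] [ 0.4711 -0.1245  0.003 ] [ 77. 119.] 78.1
T [127.8 195.3] [0.5677 0.4039 0.003 ] [78. 73.] 1.6
T [258.3 173.7] [0.6261 0.0083 0.003 ] [50. 49.] 59.8
```

View pics/c1.png

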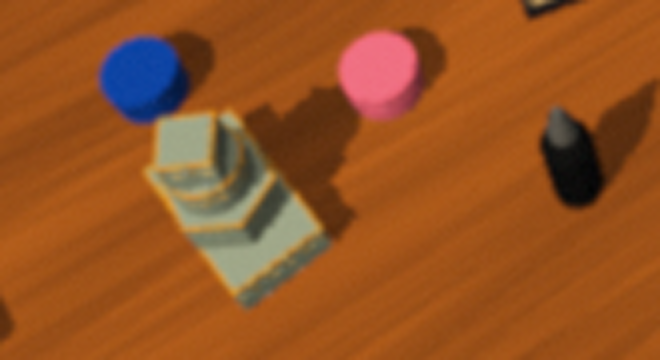

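View pics/c2.png

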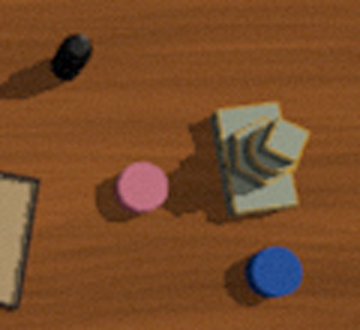

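The crops show the stack square > round > hexagon > oblong. The square's top face is centred at about (106.8,275) in scene and (405,192.3) in top. The pink and blue look-alikes stand nearby.

```bash
cat >> h.py <<'E'
def to(p,yaw=None):
    "print the shift (cm, tool axes as they stand) to TCP p; turn about tool z (deg) to bring tool y to world yaw (mod 180)"
    s=manip.sense();R=s["eef_rot"];d=R.T@(np.array(p)-s["tool_pos"])*100
    y=np.degrees(np.arctan2(R[1,1],R[0,1]))
    print("t %.1f tcp %s yaw %.1f | shift %s"%(s["t"],s["tool_pos"].round(4),y,d.round(2)),end="")
    if yaw is not None: print(" turn z %.1f"%(-((yaw-y+90)%180-90)),end="")
    print(" tilt",(R[:2,2]).round(4))
E
python3 - <<'E'
from h import *
S,T=grab("scene"),grab("top")
for n,a,b in [("sq",(106.8,275),(405,192.3)),("oblB",(199.9,218.4),(303.9,223.5)),("rndB",(272.3,169.9),(217.7,230.3)),("hexB",(367.9,151.3),(127.8,195.3)),("sqB",(272.5,233.6),(258.3,173.7))]:
    p,e=tri(S,a,T,b);print(n,p.round(4),round(e,4))
to((.53,-.35,.27))
E
```

```text
sq [ 0.54   -0.3938  0.1148] 0.0044
oblB [ 0.4716 -0.1233  0.0033] 0.0024
rndB [0.4561 0.1327 0.0054] 0.001
hexB [0.5675 0.4039 0.0053] 0.0013
sqB [0.6257 0.0086 0.0051] 0.0009
t 0.3 tcp [0.141  0.5574 0.2311] yaw 75.8 | shift [-59.97 -78.42  -3.86] tilt [-0.0002 -0.0004]
```

```bash
R='python3 -m creep'
python3 -m creep '[[[-2.5,-3.3,-0.5],[0,0,0],0],[[-2.5,-3.3,-0.5],[0,0,0],0],[[-2.5,-3.3,-0.5],[0,0,0],0],[[-2.5,-3.3,-0.5],[0,0,0],0],[[-2.5,-3.3,-0.5],[0,0,0],0]]' 40 
python3 -m creep '[[[-2.5,-3.3,-0.5],[0,0,0],0],[[-2.5,-3.3,-0.5],[0,0,0],0],[[-2.5,-3.3,-0.5],[0,0,0],0],[[-2.5,-3.3,-0.5],[0,0,0],0],[[-2.5,-3.3,-0.5],[0,0,0],0]]'
python3 -m creep '[[[-2.5,-3.3,-0.5],[0,0,0],0],[[-2.5,-3.3,-0.5],[0,0,0],0],[[-2.5,-3.3,-0.5],[0,0,0],0],[[-2.5,-3.3,-0.5],[0,0,0],0],[[-2.5,-3.3,0],[0,0,0],0]]'
```

```text
t: 0.8
tool_pos: [0.2219, 0.3652, 0.2564]
eef_rot: [[-0.97, 0.245, 0.0], [0.245, 0.97, -0.0], [-0.0, 0.0, -1.0]]
contact_force: [0.9, 0.2, 0.9]
gripper_width: 0.998
grasp_force: 0.0
t: 1.3
tool_pos: [0.3026, 0.1746, 0.2817]
eef_rot: [[-0.97, 0.245, 0.001], [0.245, 0.97, 0.0], [-0.001, 0.0, -1.0]]
contact_force: [0.7, 0.5, -0.9]
gripper_width: 1.002
grasp_force: 0.0
t: 1.8
tool_pos: [0.3835, -0.0163, 0.3021]
eef_rot: [[-0.969, 0.246, 0.002], [0.246, 0.969, -0.0], [-0.002, -0.0, -1.0]]
contact_force: [1.9, 0.5, -0.8]
gripper_width: 1.0
grasp_force: 0.0
```

```bash
python3 -c "
from h import *
to((.54,-.39,.30))"
```

```text
t 1.8 tcp [ 0.3835 -0.0163  0.3021] yaw 75.8 | shift [-24.35 -32.38   0.25] tilt [ 0.0015 -0.0004]
```

```bash

python3 -m creep '[[[-2.4,-3.2,0],[0,0,0],0],[[-2.4,-3.2,0],[0,0,0],0],[[-2.4,-3.2,0],[0,0,0],0],[[-2.4,-3.2,0],[0,0,0],0],[[-2.4,-3.2,0],[0,0,0],0]]'  >/dev/null
python3 -m creep '[[[-2.4,-3.2,0],[0,0,0],0],[[-2.4,-3.2,0],[0,0,0],0],[[-2.4,-3.2,0],[0,0,0],0],[[-2.4,-3.2,0],[0,0,0],0],[[-2.4,-3.2,0],[0,0,0],0]]'
python3 -m creep '[[[0,0,0],[0,0,0],0],[[0,0,0],[0,0,0],0]]' >/dev/null
python3 -c "
from h import *
c=grab('wrist','w1'); print(c['o'],c['R'].round(3),c['f'],c['cx'],c['cy']); to((.54,-.39,.30))"
```

```text
t: 2.8
tool_pos: [0.5378, -0.3851, 0.3012]
eef_rot: [[-0.969, 0.245, -0.0], [0.245, 0.969, -0.0], [0.0, -0.0, -1.0]]
contact_force: [0.7, 0.6, 0.6]
gripper_width: 0.997
grasp_force: 0.0
[ 0.46469376 -0.36462851  0.44356816] [[ 0.246 -0.926 -0.285]
 [ 0.969  0.235  0.071]
 [ 0.001 -0.294  0.956]] 290.0010207334053 252.69070571336408 193.7362304169815
t 3.0 tcp [ 0.5373 -0.3834  0.301 ] yaw 75.8 | shift [-0.43 -0.58  0.1 ] tilt [-0.0005  0.0004]
```

View pics/w1.png

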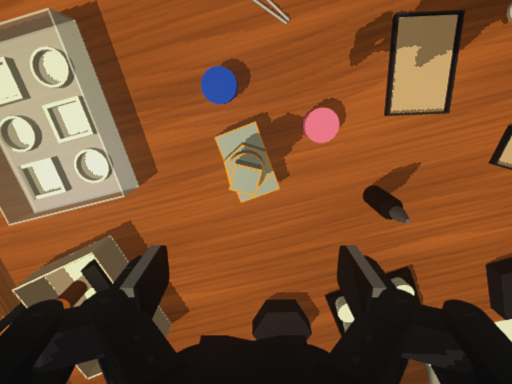

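The wrist view shows the stack at (245,165), with the square's top at about (247,178). The bottle at (385,203) and the pink and blue pieces are clear of it. I'll go lower and look closer.

```bash

python3 -m creep '[[[-0.2,-0.6,3],[0,0,0],0],[[0,0,3],[0,0,0],0],[[0,0,2.5],[0,0,0],0],[[0,0,0],[0,0,0],0],[[0,0,0],[0,0,0],0]]'
python3 -c "
from h import *
c=grab('wrist');u=proj(c,[[.54,-.394,.12]])[0].astype(int);print(u)
x,y=u[0]-60,u[1]-60
print(x,y);cv2.imwrite('pics/w2.png',cv2.resize(c['frame'][y:y+110,x:x+120,::-1],None,fx=5,fy=5,interpolation=cv2.INTER_CUBIC))
np.savez('w2.npz',**{k:np.array(v) for k,v in c.items()})
"
```

```text
t: 3.55
tool_pos: [0.5379, -0.3892, 0.2179]
eef_rot: [[-0.97, 0.245, 0.001], [0.245, 0.97, -0.001], [-0.001, -0.001, -1.0]]
contact_force: [0.5, 0.0, 1.8]
gripper_width: 0.996
grasp_force: 0.0
[246 198]
186 138
```

View pics/w2.png

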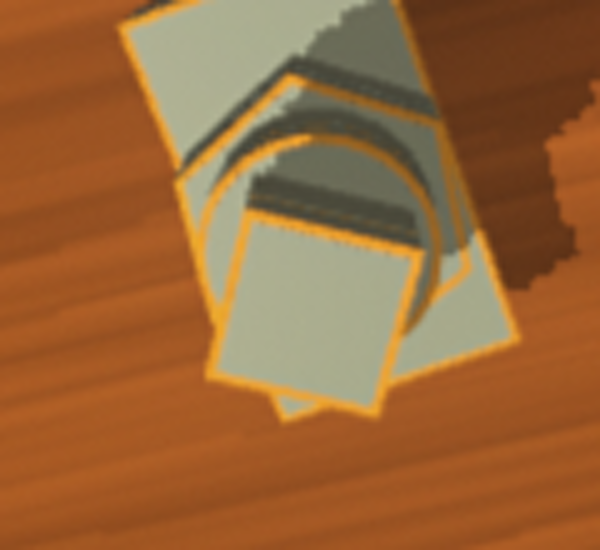

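Crop (5x, offset (186,138)): square corners are at (246,210), (424,254), (377,417) and (208,378). The round's centre is near (320,255). Hexagon corners are at (290,78), (440,122), (180,180) and (467,265), and oblong corners at (122,27), (517,340) and (283,418).

```bash
cat > m.py <<'E'
from h import *
c={k:v for k,v in np.load('w2.npz').items()}
g=lambda a,z:plane(c,np.array(a)/5+np.array([186,138]),z)[:,:2]
def edges(p):
    e=np.diff(p,axis=0); print(" len",(np.linalg.norm(e,axis=1)*1000).round(1),"ang",np.degrees(np.arctan2(e[:,1],e[:,0])).round(1))
q=g([(246,210),(424,254),(377,417),(208,378),(246,210)],.12);print("sq",q[:4].mean(0).round(4));edges(q)
q=g([(200,250),(318,135),(440,255),(320,255)],.09);print("rnd",q.round(4).tolist());
q=g([(180,180),(290,78),(440,122),(467,265)],.06);print("hex",q.round(4).tolist());edges(q)
q=g([(122,27),(283,418),(517,340)],.03);print("obl",((q[0]+q[2])/2).round(4));edges(q)
E
python3 m.py
```

```text
sq [ 0.5432 -0.3929]
 len [31.7 31.4 31.  31.7] ang [  61.5  -28.6 -118.1  152.5]
rnd [[0.5344, -0.4139], [0.518, -0.386], [0.5468, -0.3688], [0.5411, -0.3915]]
hex [[0.5261, -0.4187], [0.5108, -0.3905], [0.5274, -0.3623], [0.5595, -0.3636]]
 len [32.1 32.8 32.1] ang [118.6  59.4  -2.4]
obl [ 0.5426 -0.391 ]
 len [102.1  60.4] ang [ 6.2 95.6]
```

```bash
python3 -c "
from h import *
to((.5432,-.3929,.12),61.7)"
python3 -m creep '[[[0,0,0],[0,0,7],0],[[0,0,0],[0,0,7],0],[[0,0,0],[0,0,0],0],[[0,0,0],[0,0,0],0]]'
python3 -c "
from h import *
to((.5432,-.3929,.099),61.7)"
```

```text
t 3.6 tcp [ 0.5382 -0.3896  0.2186] yaw 75.8 | shift [-0.55 -0.18  9.86] turn z 14.1 tilt [ 0.0018 -0.0017]
t: 4.0
tool_pos: [0.5381, -0.3899, 0.2177]
eef_rot: [[-0.883, 0.469, 0.001], [0.469, 0.883, -0.001], [-0.002, -0.001, -1.0]]
contact_force: [-0.3, 0.2, -0.8]
gripper_width: 1.003
grasp_force: 0.0
t 4.0 tcp [ 0.5381 -0.3899  0.2177] yaw 62.0 | shift [-0.57 -0.02 11.88] turn z 0.3 tilt [ 0.0013 -0.0013]
```

```bash
python3 -m creep '[[[-0.6,0,2.5],[0,0,0],0],[[0,0,3],[0,0,0],0],[[0,0,2.5],[0,0,0],0],[[0,0,2],[0,0,0],0],[[0,0,1.8],[0,0,0],0]]'
python3 -m creep '[[[0,0,0],[0,0,0],0.3],[[0,0,0],[0,0,0],0.4],[[0,0,0],[0,0,0],0.5],[[0,0,0],[0,0,0],0.6],[[0,0,0],[0,0,0],0.7]]' 30
python3 -m creep '[[[0,0,0],[0,0,0],0.8],[[0,0,0],[0,0,0],0.8],[[0,0,0],[0,0,0],0.8],[[0,0,0],[0,0,0],0.8]]'
```

```text
t: 4.5
tool_pos: [0.5431, -0.3926, 0.0978]
eef_rot: [[-0.883, 0.469, 0.0], [0.469, 0.883, -0.0], [-0.0, -0.0, -1.0]]
contact_force: [0.5, -0.7, -1.2]
gripper_width: 1.0
grasp_force: 0.0
t: 5.0
tool_pos: [0.5435, -0.3931, 0.0997]
eef_rot: [[-0.882, 0.472, 0.001], [0.472, 0.882, -0.001], [-0.002, -0.001, -1.0]]
contact_force: [0.2, 0.6, 7.0]
gripper_width: 0.361
grasp_force: 30.7
t: 5.4
tool_pos: [0.5435, -0.3931, 0.0997]
eef_rot: [[-0.881, 0.472, 0.001], [0.472, 0.881, -0.001], [-0.002, -0.001, -1.0]]
contact_force: [-0.1, 0.8, 7.3]
gripper_width: 0.367
grasp_force: 30.6
```

```bash
python3 -m creep '[[[0,0,-0.5],[0,0,0],0.8],[[0,0,-1.5],[0,0,0],0.8],[[0,0,-3],[0,0,0],0.8],[[0,0,-3],[0,0,0],0.8],[[0,0,0],[0,0,0],0.8]]'
python3 -c "
from h import *
to((.6256,.0087,.18),60)"
```

```text
t: 5.9
tool_pos: [0.5443, -0.3937, 0.1844]
eef_rot: [[-0.881, 0.472, 0.005], [0.472, 0.881, -0.005], [-0.007, -0.002, -1.0]]
contact_force: [0.1, -0.6, 0.5]
gripper_width: 0.366
grasp_force: 29.8
t 5.9 tcp [ 0.5443 -0.3937  0.1844] yaw 61.8 | shift [11.84 39.31  0.28] turn z 1.8 tilt [ 0.0053 -0.005 ]
```

```bash
python3 -m creep '[[[1.2,3.9,0],[0,0,0],0.8],[[1.2,3.9,0],[0,0,0],0.8],[[1.2,4,0],[0,0,0],0.8],[[1.2,4,0],[0,0,0],0.8],[[1.2,4,0],[0,0,0],0.8]]' >/dev/null
python3 -m creep '[[[1.2,3.9,0],[0,0,0],0.8],[[1.2,3.9,0],[0,0,0],0.8],[[1.2,3.9,0],[0,0,0],0.8],[[1.2,3.9,0],[0,0,0],0.8],[[1.2,3.9,0],[0,0,0],0.8]]' >/dev/null
python3 -m creep '[[[0,0,3],[0,0,1.7],0.8],[[0,0,3],[0,0,0],0.8],[[0,0,3],[0,0,0],0.8],[[0,0,0],[0,0,0],0.8],[[0,0,0],[0,0,0],0.8]]'
python3 -c "
from h import *
c=grab('wrist','w3')
to((.6256,.0087,.0125),60)"
```

```text
t: 7.4
tool_pos: [0.6232, 0.0103, 0.0893]
eef_rot: [[-0.867, 0.498, -0.0], [0.498, 0.867, -0.0], [-0.0, -0.0, -1.0]]
contact_force: [0.0, -0.6, 0.5]
gripper_width: 0.367
grasp_force: 29.9
t 7.5 tcp [0.6237 0.0102 0.0902] yaw 60.1 | shift [-0.23 -0.04  7.77] turn z 0.1 tilt [ 0.0017 -0.0003]
```

View pics/w3.png

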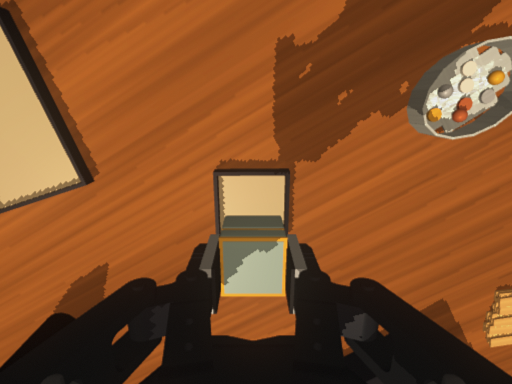

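The wrist view shows the box over the square base, aligned: base columns are 214–291, box columns 219–287. The tin at (460,90) is clear.

```bash
python3 -m creep '[[[-0.2,0,2.5],[0,0,0],0.8],[[0,0,2.5],[0,0,0],0.8],[[0,0,1.5],[0,0,0],0.8],[[0,0,0.7],[0,0,0],0.8],[[0,0,0],[0,0,0],0.8]]'
python3 -m creep '[[[0,0,0.3],[0,0,0],0.8],[[0,0,0.1],[0,0,0],0.8],[[0,0,0.1],[0,0,0],0.8],[[0,0,0],[0,0,0],0.8]]'
```

```text
t: 7.95
tool_pos: [0.625, 0.0093, 0.0166]
eef_rot: [[-0.867, 0.499, -0.0], [0.499, 0.867, -0.0], [-0.0, -0.0, -1.0]]
contact_force: [-0.7, 1.1, 0.2]
gripper_width: 0.365
grasp_force: 29.9
t: 8.35
tool_pos: [0.6252, 0.0093, 0.0127]
eef_rot: [[-0.867, 0.498, 0.001], [0.498, 0.867, -0.0], [-0.001, 0.0, -1.0]]
contact_force: [-4.8, -0.6, 10.5]
gripper_width: 0.37
grasp_force: 31.2
```

```bash
python3 -m creep '[[[0,0,0],[0,0,0],0.6],[[0,0,0],[0,0,0],0.55],[[0,0,0],[0,0,0],0.5],[[0,0,0],[0,0,0],0.45],[[0,0,0],[0,0,0],0.4]]'
python3 -m creep '[[[0,0,-1],[0,0,0],0.4],[[0,0,-2],[0,0,0],0.4],[[0,0,-4],[0,0,0],0],[[0,0,-5],[0,0,0],0],[[0,0,-5],[0,0,0],0]]'
python3 -c "
from h import *
c=grab('scene');u=proj(c,[[.6256,.0087,.03]])[0].astype(int)
cv2.imwrite('pics/s2.png',cv2.resize(c['frame'][u[1]-35:u[1]+35,u[0]-45:u[0]+45,::-1],None,fx=4,fy=4))
to((.5415,-.391,.2),119)"
```

```text
t: 8.85
tool_pos: [0.6248, 0.0094, 0.0113]
eef_rot: [[-0.867, 0.498, -0.0], [0.498, 0.867, -0.0], [0.0, -0.0, -1.0]]
contact_force: [1.0, 0.7, 0.2]
gripper_width: 0.595
grasp_force: 0.0
t: 9.35
tool_pos: [0.6243, 0.0094, 0.1838]
eef_rot: [[-0.867, 0.498, -0.0], [0.498, 0.867, -0.0], [0.0, -0.0, -1.0]]
contact_force: [1.0, -0.7, 0.1]
gripper_width: 1.001
grasp_force: 0.0
t 9.4 tcp [0.6267 0.0092 0.1933] yaw 60.1 | shift [-12.56 -38.94  -0.71] turn z -58.9 tilt [ 0.0107 -0.0013]
```

View pics/s2.png

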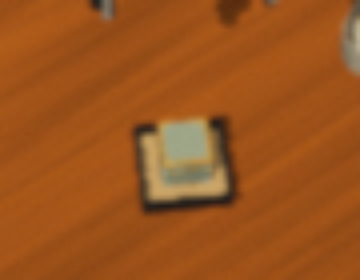

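The square sits flat inside its base at the centre of the crop. Back to the stack for the round.

```bash
python3 -m creep '[[[-1.2,-3.9,0],[0,0,0],0],[[-1.3,-3.9,0],[0,0,0],0],[[-1.2,-3.9,0],[0,0,0],0],[[-1.3,-3.9,0],[0,0,0],0],[[-1.3,-3.9,0],[0,0,0],0]]' >/dev/null
python3 -m creep '[[[-1.2,-3.9,0],[0,0,0],0],[[-1.3,-3.9,0],[0,0,0],0],[[-1.2,-3.9,0],[0,0,0],0],[[-1.2,-3.9,0],[0,0,0],0],[[-1.3,-3.9,0],[0,0,0],0]]' >/dev/null
python3 -m creep '[[[0,0,0],[0,0,0],0],[[0,0,0],[0,0,0],0],[[0,0,0],[0,0,0],0]]'
python3 -c "
from h import *
c=grab('wrist');u=proj(c,[[.541,-.391,.09]])[0].astype(int);
x,y=u[0]-60,u[1]-60
print(x,y);cv2.imwrite('pics/w4.png',cv2.resize(c['frame'][y:y+120,x:x+120,::-1],None,fx=5,fy=5,interpolation=cv2.INTER_CUBIC))
np.savez('w4.npz',**{k:np.array(v) for k,v in c.items()})
to((.541,-.391,.069),60)
"
```

```text
t: 10.7
tool_pos: [0.539, -0.3903, 0.1817]
eef_rot: [[-0.867, 0.498, 0.0], [0.498, 0.867, -0.0], [-0.0, 0.0, -1.0]]
contact_force: [0.4, 1.0, 0.1]
gripper_width: 1.003
grasp_force: 0.0
191 139
t 10.8 tcp [ 0.5391 -0.3901  0.1818] yaw 60.2 | shift [-2.100e-01  1.000e-02  1.128e+01] turn z 0.2 tilt [ 0.0003 -0.0002]
```

View pics/w4.png

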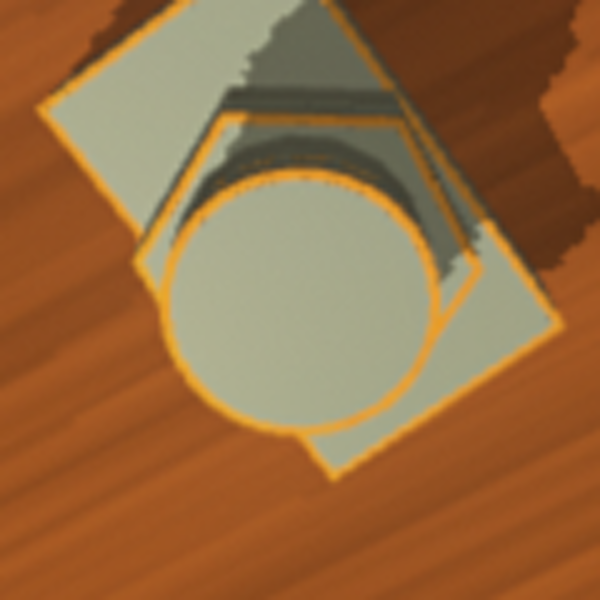

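Crop (5x, offset (191,139)): the round's rim is centred at (301,301), spanning 163–439 by 168–434. Hexagon corners are at (225,115), (402,122), (137,262) and (480,267), and oblong corners at (40,107), (335,478) and (562,324).

```bash
cat > m.py <<'E'
from h import *
c={k:v for k,v in np.load('w4.npz').items()};b={k:v for k,v in np.load('w2.npz').items()}
g=lambda a,z:plane(c,np.array(a)/5+np.array([191,139]),z)[:,:2]
def edges(p):
    e=np.diff(p,axis=0); print(" len",(np.linalg.norm(e,axis=1)*1000).round(1),"ang",np.degrees(np.arctan2(e[:,1],e[:,0])).round(1))
q=g([(163,300),(301,168),(439,300),(301,434),(301,300)],.09);print("rnd",q.round(4).tolist(),np.linalg.norm(q[0]-q[2]),np.linalg.norm(q[1]-q[3]))
q=g([(137,262),(225,115),(402,122),(480,267)],.06);print("hex",((q[0]+q[3])/2).round(4));edges(q)
q=g([(40,107),(335,478),(562,324)],.03);print("obl",((q[0]+q[2])/2).round(4));edges(q)
f=lambda u,o:np.array(u)/5+np.array(o)
for n,u,v in(("hexcorner",(290,78),(225,115)),("hexc",(440,122),(402,122)),("obl",(517,340),(562,324))):print(n,tri(b,f(u,(186,138)),c,f(v,(191,139))))
E
python3 m.py
```

```text
rnd [[0.5286, -0.4116], [0.5203, -0.3796], [0.552, -0.3707], [0.5618, -0.4035], [0.5403, -0.3912]] 0.0470740036632989 0.04781440241643102
hex [ 0.5433 -0.3914]
 len [33.2 32.8 32. ] ang [118.8  57.8  -1.1]
obl [ 0.5422 -0.3911]
 len [103.5  60.7] ang [ 6.3 96.8]
hexcorner (array([ 0.51073942, -0.39050743,  0.05948655]), np.float64(0.00018425710507973005))
hexc (array([ 0.52658897, -0.36239897,  0.06557956]), np.float64(0.0005870211670269392))
obl (array([ 0.59167737, -0.35525458,  0.02609283]), np.float64(0.00034623816026797073))
```

```bash
python3 -m creep '[[[-0.2,0,2.5],[0,0,0],0],[[0,0,3],[0,0,0],0],[[0,0,2.5],[0,0,0],0],[[0,0,2],[0,0,0],0],[[0,0,1.2],[0,0,0],0]]'
python3 -m creep '[[[0,0,0],[0,0,0],0.2],[[0,0,0],[0,0,0],0.3],[[0,0,0],[0,0,0],0.4],[[0,0,0],[0,0,0],0.5],[[0,0,0],[0,0,0],0.6]]' 30
python3 -m creep '[[[0,0,0],[0,0,0],0.7],[[0,0,0],[0,0,0],0.7],[[0,0,-0.5],[0,0,0],0.7],[[0,0,-1.5],[0,0,0],0.7],[[0,0,-3],[0,0,0],0.7]]'
python3 -m creep '[[[0,0,-4],[0,0,0],0.7],[[0,0,-3],[0,0,0],0.7],[[0,0,0],[0,0,0],0.7]]'
python3 -c "
from h import *
to((.4555,.1328,.18))"
```

```text
t: 11.25
tool_pos: [0.5406, -0.3907, 0.068]
eef_rot: [[-0.868, 0.497, -0.001], [0.497, 0.868, 0.001], [0.001, 0.0, -1.0]]
contact_force: [0.4, 0.0, 0.2]
gripper_width: 1.0
grasp_force: 0.0
t: 11.75
tool_pos: [0.541, -0.3924, 0.071]
eef_rot: [[-0.867, 0.498, 0.002], [0.498, 0.867, -0.001], [-0.002, -0.0, -1.0]]
contact_force: [0.2, 1.0, 5.2]
gripper_width: 0.552
grasp_force: 30.9
t: 12.25
tool_pos: [0.5398, -0.3915, 0.1192]
eef_rot: [[-0.867, 0.498, -0.002], [0.498, 0.867, 0.002], [0.003, 0.0, -1.0]]
contact_force: [0.8, 0.3, -0.6]
gripper_width: 0.549
grasp_force: 31.0
t: 12.55
tool_pos: [0.5416, -0.393, 0.1959]
eef_rot: [[-0.867, 0.498, 0.006], [0.498, 0.867, -0.006], [-0.008, -0.002, -1.0]]
contact_force: [-0.1, 0.5, -1.0]
gripper_width: 0.548
grasp_force: 31.0
t 12.6 tcp [ 0.5416 -0.393   0.1959] yaw 60.1 | shift [33.69 41.3   1.25] tilt [ 0.0059 -0.0056]
```

```bash
python3 -m creep '[[[2.6,3.2,0],[0,0,0],0.7],[[2.6,3.2,0],[0,0,0],0.7],[[2.6,3.2,0],[0,0,0],0.7],[[2.6,3.2,0],[0,0,0],0.7],[[2.6,3.2,0],[0,0,0],0.7]]' >/dev/null
python3 -m creep '[[[2.6,3.2,0],[0,0,0],0.7],[[2.6,3.2,0],[0,0,0],0.7],[[2.6,3.2,0],[0,0,0],0.7],[[2.6,3.2,0],[0,0,0],0.7],[[2.6,3.2,0],[0,0,0],0.7]]' >/dev/null
python3 -m creep '[[[2.6,3.1,0],[0,0,0],0.7],[[2.6,3.1,0],[0,0,0],0.7],[[2.5,3.1,0],[0,0,0],0.7],[[0,0,4],[0,0,0],0.7],[[0,0,4],[0,0,0],0.7]]' >/dev/null
python3 -m creep '[[[0,0,2],[0,0,0],0.7],[[0,0,0],[0,0,0],0.7],[[0,0,0],[0,0,0],0.7]]'
python3 -c "
from h import *
c=grab('wrist','w5')
for z in (.003,):
  for k in blobs(c,(8,30,120),(26,150,255),800):
    x,y,w,h=cv2.boundingRect(k);q=plane(c,k[:,0],z)[:,:2];print((x,y,w,h),cv2.minEnclosingCircle((q*1000).astype(np.float32)))
to((.4555,.1328,.0127))"
```

```text
t: 14.35
tool_pos: [0.4545, 0.134, 0.0904]
eef_rot: [[-0.867, 0.499, 0.0], [0.499, 0.867, -0.0], [-0.0, 0.0, -1.0]]
contact_force: [0.0, 0.5, -0.3]
gripper_width: 0.55
grasp_force: 31.2
(0, 281, 57, 80) ((450.83428955078125, -124.14837646484375), 51.3374137878418)
(75, 236, 57, 53) ((439.6150207519531, -10.732205390930176), 30.179542541503906)
(212, 164, 80, 54) ((456.6138916015625, 132.8252716064453), 33.65912628173828)
t 14.4 tcp [0.4549 0.134  0.0909] yaw 60.1 | shift [-0.1  -0.08  7.82] tilt [0.0018 0.0001]
```

View pics/w5.png

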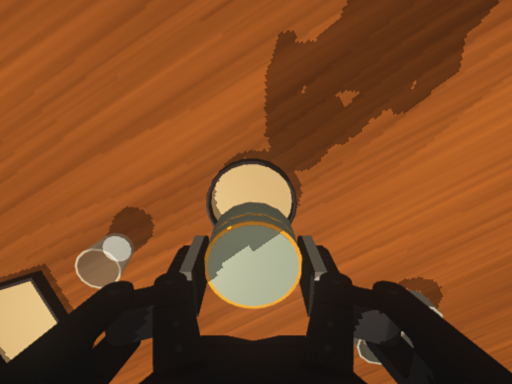

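The round hangs over its base, with the tan floor at columns 212–292 and the box centred at (253,263). A glass at (100,262) is clear of the fingers.

```bash
python3 -m creep '[[[-0.1,-0.1,2.5],[0,0,0],0.7],[[0,0,2.5],[0,0,0],0.7],[[0,0,1.5],[0,0,0],0.7],[[0,0,0.7],[0,0,0],0.7],[[0,0,0],[0,0,0],0.7]]'
python3 -m creep '[[[0,0,0.2],[0,0,0],0.7],[[0,0,0.1],[0,0,0],0.7],[[0,0,0.1],[0,0,0],0.7],[[0,0,0],[0,0,0],0.7]]'
```

```text
t: 14.9
tool_pos: [0.4549, 0.1326, 0.0178]
eef_rot: [[-0.867, 0.499, 0.0], [0.499, 0.867, -0.0], [-0.0, 0.0, -1.0]]
contact_force: [-0.1, -0.3, -0.0]
gripper_width: 0.547
grasp_force: 31.2
t: 15.3
tool_pos: [0.455, 0.1327, 0.014]
eef_rot: [[-0.867, 0.498, 0.001], [0.498, 0.867, 0.0], [-0.001, 0.001, -1.0]]
contact_force: [-0.7, -0.3, 5.0]
gripper_width: 0.55
grasp_force: 31.7
```

```bash
python3 -m creep '[[[0,0,0],[0,0,0],0.4],[[0,0,0],[0,0,0],0.35],[[0,0,0],[0,0,0],0.3],[[0,0,0],[0,0,0],0.25],[[0,0,0],[0,0,0],0.25]]'
python3 -m creep '[[[0,0,-1],[0,0,0],0.25],[[0,0,-3],[0,0,0],0],[[0,0,-4],[0,0,0],0],[[0,0,-4],[0,0,0],0],[[0,0,-4],[0,0,0],0]]'
python3 -m creep '[[[0,0,0],[0,0,0],0],[[0,0,0],[0,0,0],0]]' >/dev/null
python3 -c "
from h import *
c=grab('scene');u=proj(c,[[.4555,.1328,.03]])[0].astype(int)
T=grab('top');v=proj(T,[[.567,.405,.01]])[0].astype(int);print(v)
f=lambda c,u:cv2.resize(c['frame'][u[1]-30:u[1]+30,u[0]-30:u[0]+30,::-1],(390,390),interpolation=cv2.INTER_CUBIC)
cv2.imwrite('pics/s3.png',np.hstack([f(c,u),f(T,v)]))
print(plane(T,[(357,208),(402,236)],.03))
to((.5433,-.3914,.16),88.5)"
```

```text
t: 15.8
tool_pos: [0.4546, 0.1326, 0.0133]
eef_rot: [[-0.867, 0.498, -0.0], [0.498, 0.867, -0.0], [-0.0, -0.0, -1.0]]
contact_force: [0.2, -0.7, 0.5]
gripper_width: 0.748
grasp_force: 0.0
t: 16.3
tool_pos: [0.4542, 0.1326, 0.1758]
eef_rot: [[-0.867, 0.498, 0.001], [0.498, 0.867, -0.0], [-0.0, 0.0, -1.0]]
contact_force: [1.2, 0.1, -0.4]
gripper_width: 0.997
grasp_force: 0.0
[126 195]
[[ 0.51054764 -0.27929012  0.03      ]
 [ 0.42593406 -0.40455644  0.03      ]]
t 16.6 tcp [0.4541 0.1326 0.1728] yaw 60.1 | shift [-33.85 -40.98   1.28] turn z -28.4 tilt [-0.001  -0.0002]
```

View pics/s3.png

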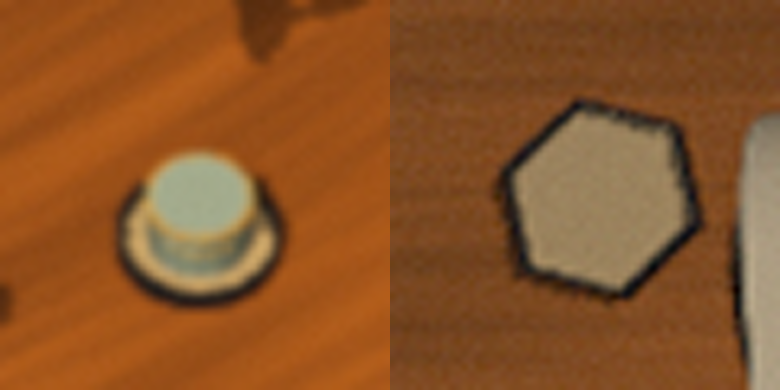

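The left panel shows the round flat in its base. In the right panel, the hexagon base's corners are at (578,102), (678,124), (700,222), (627,296), (520,268) and (503,172).

```bash
python3 -c "
from h import *
T=grab('top')
q=plane(T,(np.array([(578,102),(678,124),(700,222),(627,296),(520,268),(503,172),(578,102)])-[390,0])/6.5+[96,165],.008)[:,:2]
e=np.diff(q,axis=0);print(q[:6].mean(0),(np.degrees(np.arctan2(e[:,1],e[:,0]))%60).round(1),np.linalg.norm(e,axis=1).round(4))
"
python3 -m creep '[[[-2.6,-3.2,0],[0,0,0],0],[[-2.6,-3.2,0],[0,0,0],0],[[-2.6,-3.2,0],[0,0,0],0],[[-2.6,-3.2,0],[0,0,0],0],[[-2.6,-3.2,0],[0,0,0],0]]' >/dev/null
python3 -m creep '[[[-2.6,-3.2,0],[0,0,0],0],[[-2.6,-3.1,0],[0,0,0],0],[[-2.6,-3.1,0],[0,0,0],0],[[-2.6,-3.1,0],[0,0,0],0],[[-2.6,-3.1,0],[0,0,0],0]]' >/dev/null
python3 -m creep '[[[-2.6,-3.1,0],[0,0,0],0],[[-2.6,-3.2,0],[0,0,0],0],[[-2.6,-3.2,0],[0,0,0],0],[[0,0,1],[0,0,-7],0],[[0,0,0],[0,0,-7],0]]' >/dev/null
python3 -m creep '[[[0,0,0],[0,0,-7],0],[[0,0,0],[0,0,-7.4],0],[[0,0,0],[0,0,0],0],[[0,0,0],[0,0,0],0]]' >/dev/null
python3 -c "
from h import *
c=grab('wrist');u=proj(c,[[.543,-.391,.06]])[0].astype(int);
x,y=u[0]-60,u[1]-60
print(x,y);cv2.imwrite('pics/w6.png',cv2.resize(c['frame'][y:y+120,x:x+120,::-1],None,fx=5,fy=5,interpolation=cv2.INTER_CUBIC))
np.savez('w6.npz',**{k:np.array(v) for k,v in c.items()})
to((.5433,-.3914,.04),88.5)"
```

```text
[0.56658458 0.40049797] [16.3 13.9 15.9 14.2 12.  13.9] [0.0484 0.0479 0.0471 0.0518 0.0463 0.0468]
192 133
t 18.6 tcp [ 0.5426 -0.392   0.1628] yaw 88.3 | shift [-0.08  0.06 12.28] turn z -0.2 tilt [-0.0008  0.0005]
```

View pics/w6.png

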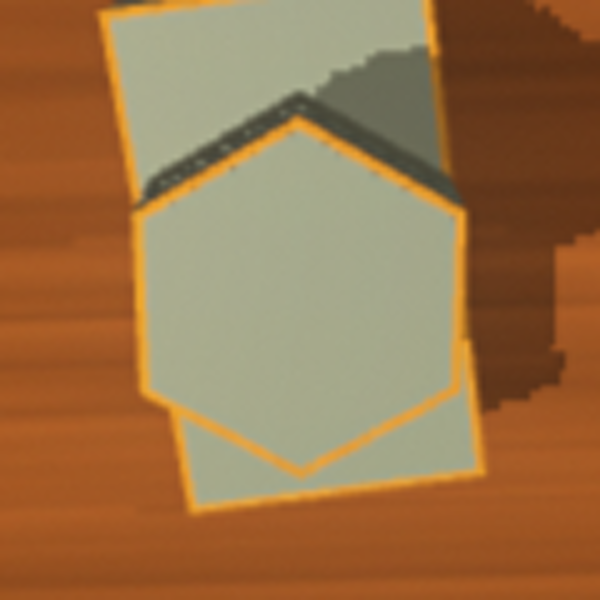

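Crop (5x, offset (192,133)): hexagon corners are at (297,117), (465,213), (458,390), (303,475), (145,390) and (135,212). It is aligned with the tool.

```bash
python3 - <<'E'
from h import *
c={k:v for k,v in np.load('w6.npz').items()}
def m(a,z):
    q=plane(c,np.array(a)/5+[192,133],z)[:,:2];e=np.diff(q,axis=0);print(q.round(4).tolist(),(np.degrees(np.arctan2(e[:,1],e[:,0]))).round(1),np.linalg.norm(e,axis=1).round(4));return q
q=m([(297,117),(465,213),(458,390),(303,475),(145,390),(135,212)],.06);print(q.mean(0))
q=m([(103,13),(193,512),(484,472)],.03);print((q[0]+q[2])/2)
to((*q[:0].sum(0),.04) if 0 else (.5433,-.3914,.04),88.5)
E
```

```text
[[0.5099, -0.3908], [0.5276, -0.3621], [0.5604, -0.3633], [0.5762, -0.3918], [0.5587, -0.4198], [0.5257, -0.4195]] [  58.4   -2.   -61.  -122.   179.5] [0.0337 0.0328 0.0326 0.0331 0.033 ]
[ 0.54310037 -0.39120655]
[[0.4944, -0.4268], [0.5972, -0.4153], [0.59, -0.3548]] [ 6.4 96.8] [0.1034 0.0609]
[ 0.54217971 -0.3907696 ]
t 18.6 tcp [ 0.5426 -0.392   0.1628] yaw 88.3 | shift [-0.08  0.06 12.28] turn z -0.2 tilt [-0.0008  0.0005]
```

```bash
python3 -m creep '[[[0,0.1,3],[0,0,0],0],[[0,0,3],[0,0,0],0],[[0,0,3],[0,0,0],0],[[0,0,2],[0,0,0],0],[[0,0,1.4],[0,0,0],0]]'
python3 -m creep '[[[0,0,0],[0,0,0],0.1],[[0,0,0],[0,0,0],0.2],[[0,0,0],[0,0,0],0.3],[[0,0,0],[0,0,0],0.4],[[0,0,0],[0,0,0],0.5]]' 35
python3 -m creep '[[[0,0,0],[0,0,0],0.6],[[0,0,0],[0,0,0],0.6],[[0,0,-0.5],[0,0,0],0.6],[[0,0,-1.5],[0,0,0],0.6],[[0,0,-3],[0,0,0],0.6]]'
python3 -m creep '[[[0,0,-4],[0,0,0],0.6],[[0,0,-4],[0,0,0],0.6],[[0,0,-3],[0,0,0],0.6],[[0,0,0],[0,0,0],0.6]]'
python3 -c "
from h import *
to((.567,.403,.2),74.4)"
```

```text
t: 19.1
tool_pos: [0.5423, -0.3907, 0.0375]
eef_rot: [[-1.0, 0.029, -0.001], [0.029, 1.0, 0.001], [0.002, 0.001, -1.0]]
contact_force: [-0.3, 0.3, -0.7]
gripper_width: 0.999
grasp_force: 0.0
t: 19.6
tool_pos: [0.5433, -0.3917, 0.041]
eef_rot: [[-1.0, 0.026, 0.002], [0.026, 1.0, -0.002], [-0.002, -0.002, -1.0]]
contact_force: [0.6, -0.7, 6.9]
gripper_width: 0.667
grasp_force: 38.2
t: 20.1
tool_pos: [0.5421, -0.3906, 0.0891]
eef_rot: [[-1.0, 0.026, -0.002], [0.026, 1.0, 0.002], [0.002, 0.002, -1.0]]
contact_force: [-1.3, 0.4, -1.2]
gripper_width: 0.669
grasp_force: 37.6
t: 20.5
tool_pos: [0.5438, -0.392, 0.206]
eef_rot: [[-1.0, 0.026, 0.006], [0.026, 1.0, -0.006], [-0.006, -0.005, -1.0]]
contact_force: [0.4, -1.0, -1.0]
gripper_width: 0.669
grasp_force: 37.7
t 20.5 tcp [ 0.5438 -0.392   0.206 ] yaw 88.5 | shift [-0.24 79.54  0.17] turn z 14.1 tilt [ 0.006  -0.0056]
```

```bash
python3 -m creep '[[[0,3.5,0],[0,0,0],0.6],[[0,4,0],[0,0,0],0.6],[[0,4,0],[0,0,0],0.6],[[0,4,0],[0,0,0],0.6],[[0,4,0],[0,0,0],0.6]]' >/dev/null
python3 -m creep '[[[0,4,0],[0,0,0],0.6],[[0,4,0],[0,0,0],0.6],[[0,4,0],[0,0,0],0.6],[[0,4,0],[0,0,0],0.6],[[0,4,0],[0,0,0],0.6]]' >/dev/null
python3 -m creep '[[[0,4,0],[0,0,0],0.6],[[0,4,0],[0,0,0],0.6],[[0,4,0],[0,0,0],0.6],[[0,4,0],[0,0,0],0.6],[[0,4,0],[0,0,0],0.6]]' >/dev/null
python3 -m creep '[[[0,4,0],[0,0,0],0.6],[[0,4,0],[0,0,0],0.6],[[0,4,0],[0,0,0],0.6],[[0,4,0],[0,0,0],0.6],[[0,4,0],[0,0,0],0.6]]' >/dev/null
python3 -m creep '[[[0,0,3],[0,0,-8],0.6],[[0,0,3],[0,0,-8],0.6],[[0,0,4],[0,0,0],0.6],[[0,0,0],[0,0,0],0.6],[[0,0,0],[0,0,0],0.6]]'
python3 -c "
from h import *
c=grab('wrist','w7')
to((.567,.403,.014),104.4)"
```

```text
t: 23.0
tool_pos: [0.5635, 0.4035, 0.1003]
eef_rot: [[-0.968, -0.25, -0.0], [-0.25, 0.968, -0.0], [0.0, -0.0, -1.0]]
contact_force: [1.0, -0.1, 0.3]
gripper_width: 0.672
grasp_force: 38.1
t 23.1 tcp [0.5642 0.4039 0.1016] yaw 104.5 | shift [-0.24 -0.16  8.76] turn z 0.1 tilt [0.0017 0.0009]
```

View pics/w7.png

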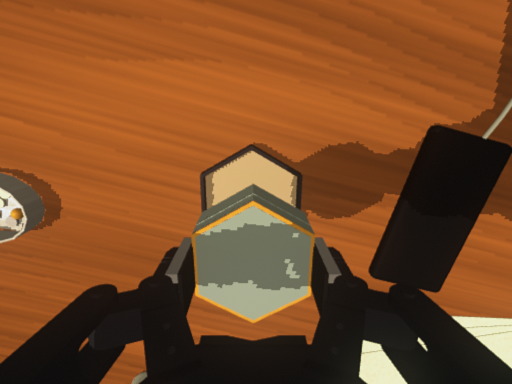

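The hexagon is aligned with its base: the base's corner is at (251,146), the box's at (253,202), and flats are parallel. Lowering.

```bash
python3 -c "
from h import *
c=grab('wrist')
p=plane(c,[(251.5,146)],.012)[0];print(p, p[:2]+.0485*np.array([np.sin(np.radians(104.4)),-np.cos(np.radians(104.4))]))"
python3 -m creep '[[[-0.2,-0.1,3],[0,0,0],0.6],[[0,0,3],[0,0,0],0.6],[[0,0,1.5],[0,0,0],0.6],[[0,0,0.8],[0,0,0],0.6],[[0,0,0],[0,0,0],0.6]]'
python3 -m creep '[[[0,0,0.2],[0,0,0],0.6],[[0,0,0.1],[0,0,0],0.6],[[0,0,0.1],[0,0,0],0.6],[[0,0,0],[0,0,0],0.6]]'
```

```text
[0.52278278 0.39336816 0.012     ] [0.56975906 0.40542962]
t: 23.6
tool_pos: [0.5659, 0.4032, 0.0167]
eef_rot: [[-0.968, -0.25, 0.0], [-0.25, 0.968, 0.0], [-0.0, -0.0, -1.0]]
contact_force: [-0.5, 0.2, -1.6]
gripper_width: 0.67
grasp_force: 38.2
t: 24.0
tool_pos: [0.5662, 0.4034, 0.0141]
eef_rot: [[-0.968, -0.251, 0.002], [-0.251, 0.968, 0.001], [-0.002, 0.0, -1.0]]
contact_force: [-3.4, -2.2, 10.1]
gripper_width: 0.668
grasp_force: 39.5
```

```bash
python3 -m creep '[[[0,0,0],[0,0,0],0.3],[[0,0,0],[0,0,0],0.25],[[0,0,0],[0,0,0],0.2],[[0,0,0],[0,0,0],0.15],[[0,0,0],[0,0,0],0.15]]'
python3 -m creep '[[[0,0,-1],[0,0,0],0.15],[[0,0,-3],[0,0,0],0],[[0,0,-4],[0,0,0],0],[[0,0,-4],[0,0,0],0],[[0,0,-4],[0,0,0],0]]'
python3 -m creep '[[[0,0,0],[0,0,7.9],0],[[0,0,0],[0,0,0],0],[[0,0,0],[0,0,0],0]]' >/dev/null
python3 -c "
from h import *
c=grab('scene');u=proj(c,[[.567,.404,.02]])[0].astype(int)
cv2.imwrite('pics/s4.png',cv2.resize(c['frame'][u[1]-35:u[1]+35,u[0]-45:u[0]+45,::-1],None,fx=4,fy=4))
to((.5422,-.3909,.15),96.6)"
```

```text
t: 24.5
tool_pos: [0.5657, 0.4031, 0.0122]
eef_rot: [[-0.968, -0.25, -0.0], [-0.25, 0.968, -0.0], [0.0, -0.0, -1.0]]
contact_force: [-0.2, 1.4, 0.6]
gripper_width: 0.853
grasp_force: 0.0
t: 25.0
tool_pos: [0.5655, 0.403, 0.1748]
eef_rot: [[-0.968, -0.25, 0.0], [-0.25, 0.968, 0.0], [-0.001, 0.0, -1.0]]
contact_force: [0.4, -0.5, 0.5]
gripper_width: 1.005
grasp_force: 0.0
t 25.4 tcp [0.5653 0.4029 0.1714] yaw 96.8 | shift [ 11.71 -78.54   2.21] turn z 0.2 tilt [-0.0014 -0.0009]
```

View pics/s4.png

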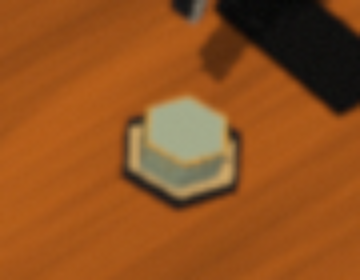

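The hexagon sits flat in its base. Back for the oblong.

```bash
python3 -m creep '[[[0.6,-3.9,0],[0,0,0],0],[[0.6,-3.9,0],[0,0,0],0],[[0.6,-3.9,0],[0,0,0],0],[[0.6,-3.9,0],[0,0,0],0],[[0.6,-3.9,0],[0,0,0],0]]' >/dev/null
python3 -m creep '[[[0.6,-3.9,0],[0,0,0],0],[[0.6,-3.9,0],[0,0,0],0],[[0.6,-3.9,0],[0,0,0],0],[[0.6,-3.9,0],[0,0,0],0],[[0.6,-3.9,0],[0,0,0],0]]' >/dev/null
python3 -m creep '[[[0.6,-3.9,0],[0,0,0],0],[[0.6,-3.9,0],[0,0,0],0],[[0.6,-4,0],[0,0,0],0],[[0.6,-4,0],[0,0,0],0],[[0.6,-4,0],[0,0,0],0]]' >/dev/null
python3 -m creep '[[[0.6,-3.9,0],[0,0,0],0],[[0.6,-3.9,0],[0,0,0],0],[[0.5,-4,0],[0,0,0],0],[[0.5,-4,0],[0,0,0],0],[[0.5,-4,0],[0,0,0],0]]' >/dev/null
python3 -m creep '[[[0,0,2],[0,0,0],0],[[0,0,0],[0,0,0],0],[[0,0,0],[0,0,0],0]]' >/dev/null
python3 -c "
from h import *
c=grab('wrist','w8')
cs=blobs(c,(20,15,80),(50,90,255),2000)
for k in cs:
  q=plane(c,k[:,0],.03)[:,:2];print(cv2.boundingRect(k),cv2.minAreaRect((q*1000).astype(np.float32)))
to((.5422,-.3909,.011),96.6)"
```

```text
(218, 136, 65, 102) ((541.8995971679688, -391.45416259765625), (100.0092544555664, 58.060916900634766), 6.329778671264648)
(0, 0, 74, 158) ((467.6029968261719, -581.9694213867188), (62.4415168762207, 133.7702178955078), 82.36276245117188)
t 27.7 tcp [ 0.54   -0.3904  0.1526] yaw 96.7 | shift [-0.22 -0.08 14.16] turn z 0.1 tilt [-0.0003  0.0003]
```

View pics/w8.png

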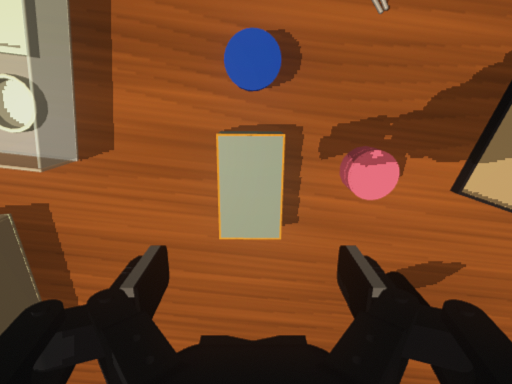

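The oblong is alone at columns 218–284, rows 135–239, between the fingers. Pink at (370,174) is clear of the right finger.

```bash
python3 -m creep '[[[-0.2,-0.1,4],[0,0,0],0],[[0,0,4],[0,0,0],0],[[0,0,3],[0,0,0],0],[[0,0,2],[0,0,0],0],[[0,0,1.1],[0,0,0],0]]'
python3 -m creep '[[[0,0,0],[0,0,0],0.1],[[0,0,0],[0,0,0],0.2],[[0,0,0],[0,0,0],0.3],[[0,0,0],[0,0,0],0.4],[[0,0,0],[0,0,0],0.5]]' 45
python3 -m creep '[[[0,0,0],[0,0,0],0.6],[[0,0,0],[0,0,0],0.6],[[0,0,-0.5],[0,0,0],0.6],[[0,0,-1.5],[0,0,0],0.6],[[0,0,-3],[0,0,0],0.6]]'
python3 -m creep '[[[0,0,-4],[0,0,0],0.6],[[0,0,-4],[0,0,0],0.6],[[0,0,0],[0,0,0],0.6]]'
python3 -c "
from h import *
to((.4716,-.1233,.13),78)"
```

```text
t: 28.2
tool_pos: [0.542, -0.3908, 0.0104]
eef_rot: [[-0.993, -0.117, -0.001], [-0.117, 0.993, 0.001], [0.001, 0.001, -1.0]]
contact_force: [0.4, -0.4, -0.3]
gripper_width: 1.001
grasp_force: 0.0
t: 28.7
tool_pos: [0.5428, -0.3924, 0.0135]
eef_rot: [[-0.993, -0.115, 0.002], [-0.115, 0.993, -0.002], [-0.002, -0.002, -1.0]]
contact_force: [0.0, 1.7, 6.1]
gripper_width: 0.714
grasp_force: 49.8
t: 29.2
tool_pos: [0.5413, -0.3914, 0.0613]
eef_rot: [[-0.993, -0.115, -0.002], [-0.115, 0.993, 0.002], [0.002, 0.002, -1.0]]
contact_force: [0.2, -0.4, -1.5]
gripper_width: 0.711
grasp_force: 49.3
t: 29.5
tool_pos: [0.5436, -0.3934, 0.1494]
eef_rot: [[-0.993, -0.115, 0.007], [-0.115, 0.993, -0.007], [-0.006, -0.008, -1.0]]
contact_force: [1.1, 0.2, -1.5]
gripper_width: 0.711
grasp_force: 49.5
t 29.5 tcp [ 0.5436 -0.3934  0.1494] yaw 96.6 | shift [ 4.06 27.67  1.7 ] turn z 18.6 tilt [ 0.0073 -0.0069]
```

```bash
python3 -m creep '[[[0.5,3.5,0],[0,0,0],0.6],[[0.5,3.5,0],[0,0,0],0.6],[[0.5,3.5,0],[0,0,0],0.6],[[0.5,3.5,0],[0,0,0],0.6],[[0.5,3.4,0],[0,0,0],0.6]]' >/dev/null
python3 -m creep '[[[0.5,3.4,0],[0,0,0],0.6],[[0.5,3.4,0],[0,0,0],0.6],[[0.5,3.4,0],[0,0,0],0.6],[[0,0,1],[0,0,6.2],0.6],[[0,0,1],[0,0,6.2],0.6]]' >/dev/null
python3 -m creep '[[[0,0,1],[0,0,6.2],0.6],[[0,0,2],[0,0,0],0.6],[[0,0,0],[0,0,0],0.6],[[0,0,0],[0,0,0],0.6]]'
python3 -c "
from h import *
c=grab('wrist','w9')
to((.4716,-.1233,.0145),78)"
```

```text
t: 30.9
tool_pos: [0.4705, -0.1224, 0.0921]
eef_rot: [[-0.978, 0.207, 0.0], [0.207, 0.978, -0.0], [-0.0, -0.0, -1.0]]
contact_force: [0.3, -0.1, -1.2]
gripper_width: 0.712
grasp_force: 49.6
t 30.9 tcp [ 0.4708 -0.1225  0.0924] yaw 78.0 | shift [-0.09 -0.06  7.8 ] turn z 0.0 tilt [ 0.0009 -0.0005]
```

View pics/w9.png

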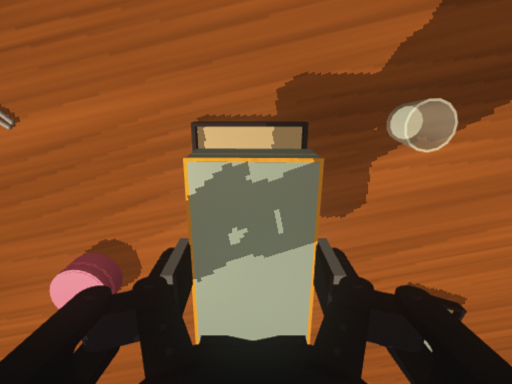

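The oblong is parallel to its base: base edge columns are 192–308 at row 123, box columns 184–323. I'll check the base's centre and lower.

```bash
python3 -c "
from h import *
c=grab('wrist')
p=plane(c,[(192,123),(308,123)],.012);print(p.round(4),np.linalg.norm(p[0]-p[1]),p.mean(0)[:2]+.065*np.array([np.cos(np.radians(-12)),np.sin(np.radians(-12))]))
q=plane(c,[(184.5,159),(322.5,158)],.1105);print(q.round(4),q.mean(0)[:2]+.052*np.array([np.cos(np.radians(-12)),np.sin(np.radians(-12))]));to((0,0,0))"
python3 -m creep '[[[-0.1,-0.1,3],[0,0,0],0.6],[[0,0,2],[0,0,0],0.6],[[0,0,1.5],[0,0,0],0.6],[[0,0,0.6],[0,0,0],0.6],[[0,0,0],[0,0,0],0.6]]'
```

```text
[[ 0.4012 -0.1531  0.012 ]
 [ 0.4192 -0.0679  0.012 ]] 0.08705211831861473 [ 0.47379972 -0.12399465]
[[ 0.4135 -0.1395  0.1105]
 [ 0.4255 -0.0806  0.1105]] [ 0.47035249 -0.12087013]
t 31.0 tcp [ 0.4709 -0.1225  0.0925] yaw 78.0 | shift [48.62  2.22  9.19] tilt [ 0.0012 -0.0006]
t: 31.5
tool_pos: [0.4713, -0.1236, 0.0205]
eef_rot: [[-0.978, 0.208, -0.0], [0.208, 0.978, -0.0], [0.0, -0.0, -1.0]]
contact_force: [-0.3, 0.1, -1.0]
gripper_width: 0.712
grasp_force: 49.6
```

Box and base centres agree within 4 mm, against a 10 mm gap. Setting it down.

```bash
python3 -m creep '[[[0,0,0.2],[0,0,0],0.6],[[0,0,0.1],[0,0,0],0.6],[[0,0,0.1],[0,0,0],0.6],[[0,0,0.1],[0,0,0],0.6],[[0,0,0],[0,0,0],0.6]]'
```

```text
t: 32.0
tool_pos: [0.4716, -0.1236, 0.0164]
eef_rot: [[-0.978, 0.208, 0.001], [0.208, 0.978, -0.001], [-0.001, -0.0, -1.0]]
contact_force: [-5.3, 4.0, 16.9]
gripper_width: 0.71
grasp_force: 51.6
```

```bash
python3 -m creep '[[[0,0,0],[0,0,0],0.25],[[0,0,0],[0,0,0],0.2],[[0,0,0],[0,0,0],0.15],[[0,0,0],[0,0,0],0.12],[[0,0,0],[0,0,0],0.12]]'
python3 -m creep '[[[0,0,-1],[0,0,0],0.12],[[0,0,-3],[0,0,0],0],[[0,0,-4],[0,0,0],0],[[0,0,-4],[0,0,0],0],[[0,0,-4],[0,0,0],0]]'
python3 -m creep '[[[0,0,-3],[0,0,0],0],[[0,0,-3],[0,0,0],0],[[0,0,0],[0,0,0],0],[[0,0,0],[0,0,0],0],[[0,0,0],[0,0,0],0]]'
python3 -c "
from h import *
c=grab('scene')
cv2.imwrite('pics/s5.png',cv2.resize(c['frame'][130:310,60:420,::-1],None,fx=2.2,fy=2.2,interpolation=cv2.INTER_CUBIC))
a=cv2.imread('pics/scene0.png')[:,:,::-1]
for n,p in (('bottle',(203,280)),('tin',(326,200))):
    x,y=p;print(n,np.abs(a[y-18:y+18,x-18:x+18].astype(int)-c['frame'][y-18:y+18,x-18:x+18]).mean())"
```

```text
t: 32.5
tool_pos: [0.4713, -0.1235, 0.0153]
eef_rot: [[-0.978, 0.208, -0.0], [0.208, 0.978, -0.0], [0.0, -0.0, -1.0]]
contact_force: [-0.6, 0.7, 0.1]
gripper_width: 0.873
grasp_force: 0.0
t: 33.0
tool_pos: [0.4709, -0.1234, 0.1778]
eef_rot: [[-0.978, 0.208, 0.0], [0.208, 0.978, -0.0], [-0.001, -0.0, -1.0]]
contact_force: [0.8, -0.2, -0.5]
gripper_width: 0.999
grasp_force: 0.0
t: 33.5
tool_pos: [0.4709, -0.1234, 0.2346]
eef_rot: [[-0.978, 0.208, -0.001], [0.208, 0.978, 0.0], [0.001, 0.0, -1.0]]
contact_force: [-0.6, -0.2, -0.4]
gripper_width: 0.999
grasp_force: 0.0
bottle 3.0565843621399176
tin 4.191872427983539
```

View pics/s5.png

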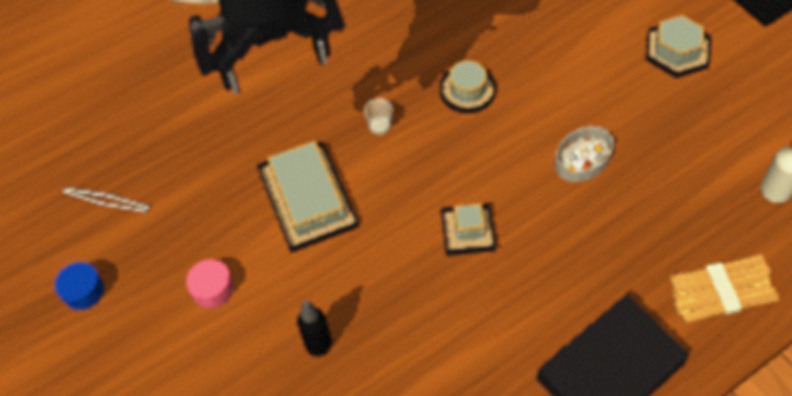

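All four sit in their bases: oblong (308,195), square (469,228), round (468,85), hexagon (679,45). The bottle at (314,328) and the tin at (585,154) are unmoved.

```bash
python3 -c "
from workcell import job
print(job.job_done())"
```

```text
the job is handed in; nothing more can be done
None
```

All four trinket boxes were set down flat in their own bases in order from the top, the bottle and tin were left standing in place, and the job was handed in at about 34 s.

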